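# Change of bead colour: scoop out, lids shut, next lid open

### The arm

A 6-joint arm with a two-finger parallel gripper is mounted at the origin on the work surface. World frame = base frame: x ahead of the robot, y to its left, z up, the work surface at z = 0. Lengths are in m, angles in rad, forces in N, time in s.
With the tool pointing down it reaches from about 0.3 to 0.85 m from the base axis. Payload 5.4 kg.
Tool frame: the origin (TCP) lies where the fingers leave the gripper's body, on its centre line; the fingertips stand 73 mm ahead of it and the grasp point (between the pads) lies 54 mm ahead of it; z points along the fingers, y is the line along which they close (so a half turn about z gives the same grasp; the last joint's range is limited). The gripper opens to 85 mm and grips with 20 to 120 N. Pads are 22 mm wide; open, the fingers measure 114 mm over their backs; the gripper's body (76 mm by 85 mm) begins 54 mm behind the grasp point. The pads swing forward as they close: fully open they stand 13 mm farther back than shut.
Start: joints at [1.09, 0.158, 1.597, -0, 1.386, -0.21], TCP at [0.154, 0.554, 0.304] pointing down, gripper open.
Joint ranges: [-2.91, 2.91], [-0.94, 2.29], [0.18, 2.7], [-1.29, 4.43], [0.17, 2.64], [-3, 3]. Speed limits (rad/s): [2.57, 2.57, 3.14, 3.14, 3.14, 3.14].

### API

Orientations are given as a unit quaternion [x, y, z, w].
In Python, from bench import robot, camrig, ticket gives the robot as it stands (robot), with the cameras (camrig) and the job (ticket).
- The arm moves only by the tool jog_arm, called after ">>>" by a JSON object that holds its "method" and its "body", one argument or row to a line. Schema: {"type":"object","properties":{"rows":{"type":"array","items":{"type":"array","prefixItems":[{"type":"number"},{"type":"array","items":{"type":"number"},"minItems":3,"maxItems":3},{"type":"array","items":{"type":"number"},"minItems":3,"maxItems":3}],"minItems":3,"maxItems":3},"minItems":1,"maxItems":10},"grip_force":{"type":"number"},"only":{"type":"string"},"quiet":{"type":"boolean"},"lines":{"type":"string"}},"required":["rows"],"additionalProperties":false}. rows is a list of rows, 1 to 10 of them, each written [opening, [dx, dy, dz], [rx, ry, rz]]: the finger opening in m, then dx, dy, dz in fractions of the full range, 1 being 0.5 m, then a rotation vector rx, ry, rz in fractions of the full range, 1 being 2 rad; each row is the pose to reach, as a shift and turn from the pose commanded when the call began, along the tool's axes at that moment; what a row does not reach only later rows make up. A row lasts 1/12 s, in which the tool goes at most 0.0417 m and 0.125 rad, less where a joint would pass 70% of its speed; a pose out of reach is approached as far as the arm can. The fingers move at their own pace and stop on an object; grip_force is the grip in N (left out, the last holds). Time passes only in rows, so rows that do not move let the fingers close. The tool returns the time, the measured TCP pose, the force, the opening and the grip force at its end. only (a regular expression) keeps the lines of the reply that match it, lines (a string "A,B") keeps lines A to B, and quiet returns only ok. Shift and turn numbers lie between -1 and 1, and a call with a number outside is refused. Input that does not fit is refused with a message, and nothing moves.
- robot.sense(): the state, without advancing time (a new reading comes with each control period).
- camrig.snapshot(name): name is "scene" or "top" or "wrist"; returns a dict with "color" (384x512x3 uint8, red, green, blue), "intrinsics" (3x3 intrinsics, pixels), "distortion" ([k1, k2, p1, p2, k3] as OpenCV has them; the pictures are not rectified), "extrinsics" (4x4, takes a point from world to camera coordinates); the wrist camera has in their place "hand_eye" (4x4, takes a point from camera to tool coordinates, whose origin is the TCP and whose axes are the flange's). Camera axes: x right, y up, looking along -z (the intrinsics and any distortion apply to the point x, -y, -z); pixel columns grow to the right and rows downward; lengths in m; the calibration is good to about 2 mm. A picture is of the moment at which its call begins: read the wrist's pose just before it. There is no depth.
- ticket.hand_in(): hands the job in; it is judged then, once.
The state is a dict: "t": time; "qpos": joint angles; "joint_vel": joint speeds; "tau": joint torques, N m; "position": TCP position; "tcp_rot": TCP orientation; "wrist_force": force on the tool from outside, world axes, zero at the start; "ft_torque": the same for the moment, N m; "opening": finger opening in m; "grasp_force": force on a finger pad.
Only numpy, scipy, OpenCV 4.12 (cv2) and the standard library are available. Lean on these libraries where they do the work, as an engineer would, in place of code of your own. Each camera call takes 0.05 s, during which the arm holds its last target. There are 200 camera calls.

### The job

I am changing bead colours at the coffee table: take the scoop out of the blue vial and stand it in the terracotta tool pot, then press every lid that is open fully shut, and after that flick the red vial's lid wide open. Leave the white vial shut, and do not knock over or push aside the mug, the tumbler, the jar or the pot.

Things in the scene. Friction and masses are not known exactly. Their poses are not given: they have to be found in the camera images.
- caddy: Fixed wooden bead caddy, 400 mm long along its y, 110 mm deep along its x, -x side to the robot; origin under its centre, on the table. Five vials stand in a row along y, 56 mm apart (y = -112 to 112 mm), in varying order, through a plate 86 mm deep whose top is 45 mm up. End boards 12 mm thick, 110 mm deep, 72 mm high, carry uprights 32 by 12 mm (x -1 to 31 mm), 290 mm high.
- dowel_mid (a point): Middle of the carrying dowel, a fixed round bar of 16 mm diameter along the caddy's y over its whole length, 277 mm above the table and 15 mm behind (+x of) the row of vials. It bars a tool that points straight down over the lids.
- vial_red: Red pop-top vial, fixed firmly in the caddy, upright, 34 mm outer diameter, wall 2 mm, 90 mm tall. Origin at the centre of its underside, 12 mm above the table: its mouth is 102 mm above the table. Its lid is hinged on its own +x side (axis along its y, 20 mm from the vial's axis, at mouth height); the thumb tab points to its own -x. Vials are turned up to 0.3 rad in the caddy.
- vial_yellow: Yellow vial, made as the red one.
- vial_blue: Blue vial, made as the red one; inside it is 30 mm wide and 55 mm deep. The scoop stands in it at the start.
- vial_green: Green vial, made as the red one.
- vial_white: White vial, made as the red one.
- lid_red (a joint): Red lid's angle, rad: 0 fully shut, 1.5 wide open (nearly upright, outer face away from the tab side). A spring drives it open, a snap pulls it home: let go above about 0.3 rad it springs wide open, below that it snaps shut. Lifting a shut lid's tab takes about 1.5 N; pressing an open lid down about 2.5 N at the tab, 4 N at its middle. Shut at the start.
- lid_yellow (a joint): Angle of the yellow lid, as for the red one. Open at the start.
- lid_blue (a joint): Angle of the blue lid, as for the red one. Open at the start.
- lid_green (a joint): Angle of the green lid, as for the red one. Either shut or open at the start.
- lid_white (a joint): Angle of the white lid, as for the red one. Shut at the start.
- lid_red_tab (a point): End of the red lid's thumb tab, mid thickness, 48 mm from the hinge axis. Every lid is a disc of 37 mm diameter, 7 mm thick, with a tab 16 mm wide and 4.5 mm thick that stands out 9.5 mm; shut, the tab's underside is 0.8 mm and the lid's upper face 7.5 mm above the vial's mouth.
- lid_yellow_tab (a point): End of the yellow lid's thumb tab, mid thickness.
- lid_blue_tab (a point): End of the blue lid's thumb tab, mid thickness.
- lid_green_tab (a point): End of the green lid's thumb tab, mid thickness.
- lid_white_tab (a point): End of the white lid's thumb tab, mid thickness.
- scoop_tip (a point): Lower end of the scoop's steel blade. The bead scoop is a straight narrow bar 120 mm long: blade 12 mm wide, 3 mm thick, 30 mm long, then a black handle 10 mm wide, 5 mm thick; 20 to 35 g. It stands blade down in the blue vial, leaning 15 to 25 degrees roughly to the vial's tab side against the rim; the handle's 10 mm width lies level, square to the lean.
- scoop_grip (a point): Point on the scoop's axis 92 mm from the blade end, 28 mm from the handle end: a good place to pinch the handle across its 10 mm width.
- scoop_end (a point): Upper end of the scoop's handle.
- pot: Loose terracotta tool pot, empty, round, 80 mm outer diameter at the rim (76 mm at the foot), wall 4 mm, 75 mm high, inner floor 6 mm up; 0.4 kg. Origin at the centre of its underside. It stands to the left or to the right of the caddy, the tumbler on the other side.
- mug: Teal mug with run glaze, 112 mm diameter, 75 mm high, its handle at its own +y reaching 94 mm from its axis, loose on a dark coaster 6 mm thick between the robot and the caddy. Bystander. Origin at the centre of its underside.
- tumbler: Empty amber tumbler, 72 mm diameter at the rim, 130 mm high, loose, at one side. Bystander. Origin at the centre of its underside.
- jar: Snack jar with a red screw lid, 96 mm diameter, 95 mm high, loose, beyond the caddy. Bystander. Origin at the centre of its underside.

How it is judged:
By the outcome, as a careful person would: the job done as asked, in the order asked, and still so for the second after the job is handed in, with the robot touching nothing.
It also fails if it takes over 70 s, if anything falls off the work surface, if the arm or the gripper's body presses on something with over 40 N, if the wrist force passes 120 N, or if a joint passes its speed limit or range.

## Working session

There is one attempt and no reset: what is moved stays moved. The work goes in short steps, Python scripts to look and compute and a tool call to move; the robot and the scene stay as the last step left them, time stands still between calls to the robot, and variables do not carry over. Pictures are saved under pics/ and viewed, at most 10 in all, crops included, and the job is handed in when it is done.

```bash
ls; mkdir -p pics
```

Create h.py:
```python
import numpy as np, cv2
from scipy.spatial.transform import Rotation as R
from bench import robot, camrig, ticket
```

Run:
```python
from h import *
s=robot.sense(); print({k:np.round(v,3) for k,v in s.items()})
for n in("scene","top"):
    d=camrig.snapshot(n); np.savez(f"pics/{n}0.npz",**d)
    print(n,d["intrinsics"],d["distortion"],d["extrinsics"])
    cv2.imwrite(f"pics/{n}0.png",cv2.resize(d["color"][:,:,::-1],(800,600),interpolation=cv2.INTER_CUBIC))
```

```text
bench.py
pics
{'t': np.float64(0.0), 'qpos': array([ 1.09 ,  0.159,  1.598,  0.   ,  1.386, -0.21 ]), 'joint_vel': array([-0.001, -0.002,  0.   , -0.   ,  0.001,  0.   ]), 'tau': array([ 0.0000e+00, -3.9600e+01, -3.3143e+01, -0.0000e+00,  8.0000e-03,
        0.0000e+00]), 'position': array([0.154, 0.554, 0.303]), 'tcp_rot': array([ 0.135,  0.991, -0.001, -0.   ]), 'wrist_force': array([-0.512,  0.449, -0.915]), 'ft_torque': array([ 0.037, -0.011, -0.024]), 'grasp_force': np.float64(0.0), 'opening': np.float64(0.085)}
scene [[351.17537148   0.         250.71808137]
 [  0.         351.17537148 187.70679074]
 [  0.           0.           1.        ]] [-0.03103122  0.          0.          0.          0.        ] [[-0.15287183  0.98820921  0.00853027  0.09437269]
 [-0.60676719 -0.10067053  0.78847893  0.21849645]
 [ 0.78004089  0.11536033  0.61500261 -1.42908125]
 [ 0.          0.          0.          1.        ]]
top [[362.45802679   0.         251.95085197]
 [  0.         362.45802679 194.27867986]
 [  0.           0.           1.        ]] [-0.03267899  0.          0.          0.          0.        ] [[ 2.26819648e-02 -9.99737328e-01  3.28696073e-03 -1.73989199e-02]
 [ 9.86788553e-01  2.29155004e-02  1.60384637e-01 -6.26361687e-01]
 [-1.60417831e-01 -3.94303464e-04  9.87049119e-01 -1.11342129e+00]
 [ 0.00000000e+00  0.00000000e+00  0.00000000e+00  1.00000000e+00]]
```

View pics/scene0.png

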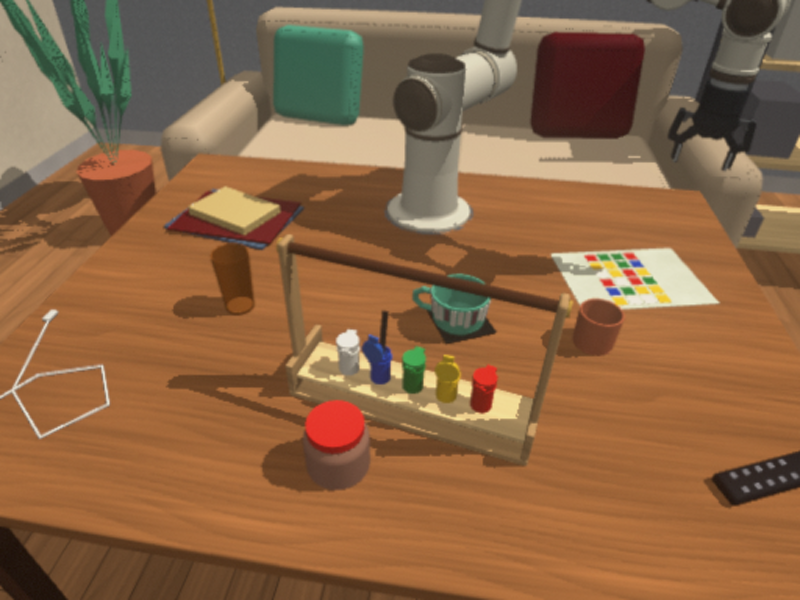

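View pics/top0.png

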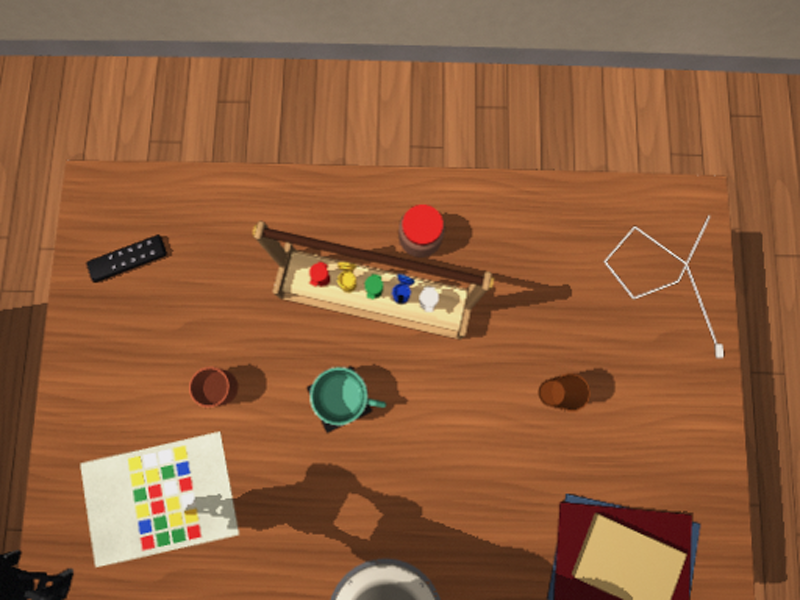

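The top view shows, left to right (+y to -y), red (318,274), yellow (347,280), green (373,286), blue (401,292) and white (429,298). The pot is on the left at (213,387), the mug is at (340,395) with its handle to the right, the tumbler is on the right and the jar is behind. In the scene view the scoop handle is at (384,330). The yellow and blue lids are open, and green is unclear.

Add to h.py:
```python
F=np.diag([1.,-1,-1])
def wristE(d,s):
    T=np.eye(4);T[:3,:3]=R.from_quat(s["tcp_rot"]).as_matrix();T[:3,3]=s["position"]
    return np.linalg.inv(T@d["hand_eye"])
def ray(d,uv,E=None):
    E=d["extrinsics"] if E is None else E
    n=cv2.undistortPoints(np.array([[uv]],float),d["intrinsics"],d["distortion"])[0,0]
    v=E[:3,:3].T@(F@np.array([n[0],n[1],1])); return -E[:3,:3].T@E[:3,3], v/np.linalg.norm(v)
def plane(d,uv,z,E=None):
    o,v=ray(d,uv,E); return o+v*(z-o[2])/v[2]
def tri(*rays):
    A=sum(np.eye(3)-np.outer(v,v) for o,v in rays); b=sum((np.eye(3)-np.outer(v,v))@o for o,v in rays)
    p=np.linalg.solve(A,b); return p,max(np.linalg.norm((np.eye(3)-np.outer(v,v))@(p-o)) for o,v in rays)
def proj(d,p,E=None):
    E=d["extrinsics"] if E is None else E
    c=(E[:3,:3]@np.asarray(p,float)+E[:3,3]); c=F@c
    return cv2.projectPoints(c[None],np.zeros(3),np.zeros(3),d["intrinsics"],d["distortion"])[0][0,0]
def blobs(d,lo,hi,amin=15):
    h=cv2.cvtColor(d["color"],cv2.COLOR_RGB2HSV); m=cv2.inRange(h,lo,hi)
    n,l,st,c=cv2.connectedComponentsWithStats(m)
    return [(np.round(c[i],1),st[i]) for i in range(1,n) if st[i][4]>=amin]
def load(n): return dict(np.load(f"pics/{n}.npz"))
```

Run:
```python
from h import *
for n in("scene0","top0"):
    d=load(n);print(n)
    for c,lo,hi in(("red",(0,200,120),(4,255,255)),("red2",(175,190,120),(180,255,255)),("yel",(22,180,90),(32,255,255)),("grn",(50,150,50),(75,255,255)),("blu",(108,150,40),(125,255,255)),("wht",(0,0,150),(180,45,255)),("teal",(75,80,60),(95,255,255)),("pot",(3,100,60),(10,200,200))):
        print(c,[(b[0].tolist(),b[1].tolist()) for b in blobs(d,lo,hi,25) if b[0][1]>120 and (n[0]=='t' or b[0][1]>150)][:7])
t=load("top0");s=load("scene0");k=.64
for n,uv in(("mug rim",(339,395)),("pot rim",(213,387))): print(n,plane(t,np.array(uv)*k,.078))
print("jar",plane(t,np.array((421,226))*k,.095))
# uprights tops / dowel ends: top view vs scene view
for a,b in(((261,231),(566,305)),((490,282),(287,243))): print(tri(ray(t,np.array(a)*k),ray(s,np.array(b)*k)))
```

```text
scene0
red [([310.6, 244.8], [303, 234, 15, 29, 247]), ([214.2, 272.2], [196, 257, 37, 32, 937])]
red2 []
yel [([285.9, 242.2], [279, 227, 15, 30, 328])]
grn []
blu [([246.7, 229.1], [243, 226, 7, 7, 28])]
wht [([428.2, 179.6], [398, 160, 61, 37, 1080]), ([375.2, 177.8], [354, 162, 50, 32, 636]), ([24.5, 245.0], [0, 199, 63, 81, 212]), ([223.1, 219.9], [216, 211, 14, 23, 187]), ([66.9, 247.1], [63, 234, 7, 26, 37])]
teal [([288.8, 192.2], [277, 184, 35, 15, 85])]
pot [([382.2, 208.8], [367, 192, 33, 35, 845]), ([305.6, 254.0], [301, 239, 15, 25, 62]), ([215.8, 295.1], [194, 258, 42, 55, 945])]
top0
red [([270.2, 143.1], [258, 131, 26, 25, 510]), ([203.7, 174.3], [199, 168, 11, 14, 119]), ([118.4, 309.2], [115, 306, 7, 8, 43]), ([99.0, 313.9], [96, 310, 7, 8, 37]), ([100.6, 324.2], [98, 321, 6, 8, 40]), ([123.5, 340.2], [120, 337, 8, 8, 45]), ([94.1, 346.4], [91, 343, 7, 8, 46])]
red2 []
yel [([221.9, 179.2], [217, 174, 11, 12, 91])]
grn [([238.9, 182.7], [234, 176, 11, 15, 112]), ([106.8, 301.5], [103, 298, 8, 8, 45]), ([89.5, 316.2], [86, 313, 8, 8, 44]), ([102.6, 334.5], [99, 331, 
[... 253 characters left out ...]
, 28, 36]), ([449.7, 199.0], [426, 159, 37, 70, 137]), ([401.2, 181.5], [387, 165, 34, 26, 51]), ([274.1, 190.8], [268, 184, 13, 16, 141]), ([97.0, 317.8], [52, 277, 100, 86, 4076]), ([238.4, 371.1], [215, 362, 53, 22, 531])]
teal [([217.9, 252.8], [198, 236, 48, 36, 985])]
pot [([267.5, 155.0], [255, 131, 31, 35, 284]), ([237.7, 163.9], [169, 146, 140, 36, 737]), ([135.6, 247.5], [121, 234, 32, 27, 653])]
mug rim [0.43844852 0.09980099 0.078     ]
pot rim [0.4478201  0.34815323 0.078     ]
jar [ 0.77955023 -0.05469015  0.095     ]
(array([0.70865005, 0.22685776, 0.27846115]), np.float64(0.003512308771353132))
(array([ 0.6282437 , -0.15754528,  0.27855986]), np.float64(0.004699449025332657))
```

Add to h.py:
```python
PSI=-0.206
def rot(tau,psi=PSI):
    f=np.array([np.cos(psi),np.sin(psi),0]);y=np.array([-np.sin(psi),np.cos(psi),0])
    z=f*np.sin(tau)-np.array([0,0,1])*np.cos(tau); return np.c_[np.cross(y,z),y,z]
def go(p,tau,psi=PSI,ahead=0.,s=None):
    "shift & turn in tool axes taking the point `ahead` of the TCP to p"
    s=s or robot.sense(); M=R.from_quat(s["tcp_rot"]).as_matrix(); N=rot(tau,psi)
    t=np.asarray(p)-ahead*N[:,2]; d=M.T@(t-s["position"]); r=R.from_matrix(M.T@N).as_rotvec()
    print("tcp",t.round(3),"row",d.round(4).tolist(),r.round(3).tolist(),"n",np.ceil(max(np.linalg.norm(d)/.0417,np.linalg.norm(r)/.125)))
```

Run:
```python
from h import *
d=camrig.snapshot("wrist");print(d["hand_eye"].round(3),d["intrinsics"].round(1),d["distortion"])
d=load("top0")
for n,uv in (("red",(203.7,174.3)),("green",(238.9,182.7)),("white",(274.1,190.8))): print(n,plane(d,uv,.1))
go((.42,.03,.30),.75)
go((.42,.15,.33),.4)
```

```text
[[-0.001  0.963  0.27   0.068]
 [ 1.     0.001  0.    -0.001]
 [ 0.     0.27  -0.963 -0.071]
 [ 0.     0.     0.     1.   ]] [[298.4   0.  254.9]
 [  0.  298.4 187.6]
 [  0.    0.    1. ]] [-0.07934945  0.          0.          0.          0.        ]
red [0.67785722 0.14800915 0.1       ]
green [0.65385774 0.0380873  0.1       ]
white [ 0.63099734 -0.07097646  0.1       ]
tcp [0.42 0.03 0.3 ] row [-0.3967, -0.4334, 0.0036] [-0.026, -0.75, -0.061] n 15.0
tcp [0.42 0.15 0.33] row [-0.3646, -0.3178, -0.0265] [-0.014, -0.4, -0.064] n 12.0
```

The manual's scale: shifts go in shares of 0.5 m and turns go in shares of 2 rad. Converting my numbers, -0.433 m / 0.5 = -0.866, -0.397 m / 0.5 = -0.794, -0.75 rad / 2 = -0.375.

>>> {"method": "jog_arm", "body": {
  "rows": [
    [0.04, [-0.794, -0.866, 0.008], [-0.013, -0.375, -0.0305]],
    [0.04, [-0.794, -0.866, 0.008], [-0.013, -0.375, -0.0305]],
    [0.04, [-0.794, -0.866, 0.008], [-0.013, -0.375, -0.0305]],
    [0.04, [-0.794, -0.866, 0.008], [-0.013, -0.375, -0.0305]],
    [0.04, [-0.794, -0.866, 0.008], [-0.013, -0.375, -0.0305]],
    [0.04, [-0.794, -0.866, 0.008], [-0.013, -0.375, -0.0305]],
    [0.04, [-0.794, -0.866, 0.008], [-0.013, -0.375, -0.0305]],
    [0.04, [-0.794, -0.866, 0.008], [-0.013, -0.375, -0.0305]],
    [0.04, [-0.794, -0.866, 0.008], [-0.013, -0.375, -0.0305]],
    [0.04, [-0.794, -0.866, 0.008], [-0.013, -0.375, -0.0305]]
  ]
}}

```text
t: 0.98
position: [0.3423, 0.1828, 0.3007]
tcp_rot: [0.095, 0.925, -0.037, 0.365]
wrist_force: [-0.1, 0.8, 0.0]
opening: 0.04
grasp_force: 0.0
```

```bash
python3 -c "
from h import *
go((.42,.03,.30),.75)"
```

```text
tcp [0.42 0.03 0.3 ] row [-0.078, -0.1339, 0.0734] [0.003, 0.001, 0.0] n 5.0
```

Converted, -0.134 m / 0.5 = -0.268, -0.078 m / 0.5 = -0.156.

>>> {"method": "jog_arm", "body": {
  "rows": [
    [0.04, [-0.156, -0.268, 0.146], [0, 0, 0]],
    [0.04, [-0.156, -0.268, 0.146], [0, 0, 0]],
    [0.04, [-0.156, -0.268, 0.146], [0, 0, 0]],
    [0.04, [-0.156, -0.268, 0.146], [0, 0, 0]],
    [0.04, [-0.156, -0.268, 0.146], [0, 0, 0]],
    [0.04, [-0.156, -0.268, 0.146], [0, 0, 0]]
  ]
}}

```text
t: 1.48
position: [0.4208, 0.0247, 0.3012]
tcp_rot: [0.101, 0.925, -0.04, 0.365]
wrist_force: [-0.1, 0.4, 0.2]
opening: 0.0398
grasp_force: 0.0
```

Run:
```python
from h import *
s=robot.sense();print(s["position"],s["joint_vel"].round(3))
d=camrig.snapshot("wrist");d["E"]=wristE(d,s);np.savez("pics/w1.npz",**d)
cv2.imwrite("pics/w1.png",cv2.resize(d["color"][:,:,::-1],(800,600),interpolation=cv2.INTER_CUBIC))
```

```text
[0.42077191 0.02469937 0.30122048] [ 0.154 -0.015  0.018 -0.105  0.051  0.239]
```

View pics/w1.png

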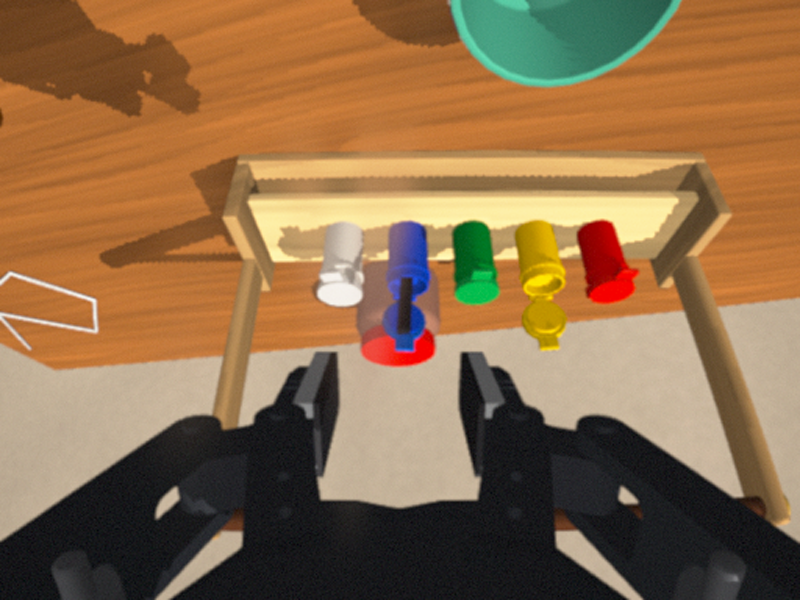

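The wrist view is upside down: the robot side is at the top and +y is to the right. White (340,290), green (475,290, tab at 480,275) and red (610,288, tab at 632,273) are shut. Yellow (543,320) and blue (404,325) are open. The scoop handle runs from (404,330) to (406,285), in front of the blue lid. Next I'll move sideways for a second view and zoom in.

Run:
```python
from h import *
go((.50,.0,.28),.75)
```

```text
tcp [0.5  0.   0.28] row [-0.0475, -0.0095, 0.0723] [-0.005, -0.0, -0.008] n 3.0
```

>>> {"method": "jog_arm", "body": {
  "rows": [
    [0.04, [-0.08, -0.09, 0.11], [0, 0, 0]],
    [0.04, [-0.08, -0.09, 0.11], [0, 0, 0]],
    [0.04, [-0.08, -0.09, 0.11], [0, 0, 0]],
    [0.04, [-0.08, -0.09, 0.11], [0, 0, 0]]
  ]
}}

```text
t: 1.87
position: [0.4755, -0.0263, 0.2851]
tcp_rot: [0.097, 0.927, -0.036, 0.362]
wrist_force: [-0.3, 0.8, 0.1]
opening: 0.0401
grasp_force: 0.0
```

Run:
```python
from h import *
s=robot.sense();print(s["position"],s["joint_vel"].round(3))
d=camrig.snapshot("wrist");d["E"]=wristE(d,s);np.savez("pics/w2.npz",**d)
a=load("w1")["color"][130:230,200:420,::-1]
b=d["color"][90:290,:,::-1]
a=cv2.resize(a,(770,350),interpolation=cv2.INTER_CUBIC);b=cv2.resize(b,(640,250),interpolation=cv2.INTER_CUBIC)
b=cv2.copyMakeBorder(b,0,0,0,130,0)
cv2.imwrite("pics/z1.png",np.vstack([a,b]))
```

```text
[ 0.4755255  -0.02630265  0.28505689] [ 0.036 -0.087  0.025 -0.009  0.012  0.012]
```

View pics/z1.png

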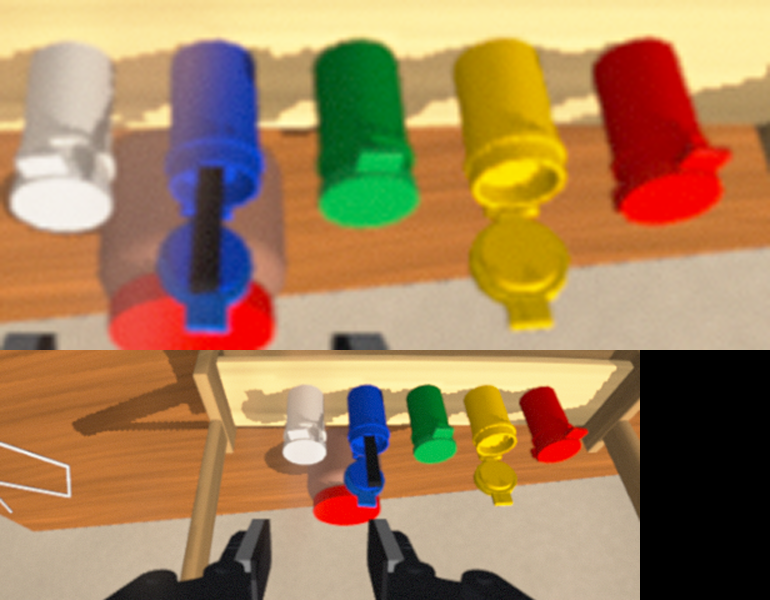

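The crop confirms that green, white and red are shut. The red tab points well to +y, with its end at (728,155) in the crop. The scoop's handle end is at crop (205,290) in w1 and (374,485) in w2. I'll compute the axis from dark masks.

Run:
```python
from h import *
W=[load("w1"),load("w2")]; ends=[];pl=[];C=[]
for d,(x0,x1,y0,y1) in zip(W,((250,268,174,216),(286,308,150,202))):
    m=(d["color"].max(2)<60).astype(np.uint8)[y0:y1,x0:x1]
    ys,xs=np.nonzero(m); P=np.c_[xs+x0,ys+y0].astype(float); c=P.mean(0)
    u=np.linalg.svd(P-c)[2][0]; u*=np.sign(u[1]); t=(P-c)@u
    e=c+u*(t.max()); b=c+u*t.min(); print(len(P),"end",e.round(1),"low",b.round(1),"wid",((P-c)@[-u[1],u[0]]).std()*3.46)
    ends.append(ray(d,e,d["E"])); r=[ray(d,q,d["E"])[1] for q in(e,b)]
    n=np.cross(*r); pl.append(n/np.linalg.norm(n)); C.append(ends[-1][0])
p,err=tri(*ends); a=np.cross(*pl); a/=np.linalg.norm(a); a*=np.sign(a[2])
print("end",p.round(4),err,"axis",a.round(3))
# low visible point: intersect w1 low ray; axis through vial blue: guess
cx=np.array([np.cos(PSI),np.sin(PSI),0]);cy=np.array([-np.sin(PSI),np.cos(PSI),0])
O=np.array([.654,.0378,0])
print("end in caddy",(p-O)@cx,(p-O)@cy,"axis caddy",a@cx,a@cy,a[2],"lean deg",np.degrees(np.arccos(a[2])))
print("tip",p-.12*a,"grip",p-.028*a)
d=W[0]
for n,k in(("red",(728,156)),("green",(383,153)),("white",(42,154))):
    q=plane(d,(200+k[0]/3.5,130+k[1]/3.5),.105,d["E"]); print(n,"tab caddy",(q-O)@cx,(q-O)@cy)
for n,k in(("red",(670,197)),("green",(370,200)),("white",(62,205))):
    q=plane(d,(200+k[0]/3.5,130+k[1]/3.5),.1095,d["E"]); print(n,"lid caddy",(q-O)@cx,(q-O)@cy)
```

```text
194 end [257.6 212. ] low [260.9 177.9] wid 6.043029377607755
347 end [299.6 198.3] low [295.  158.8] wid 8.890721767725696
end [ 0.6113 -0.0156  0.1611] 0.00047197193050885146 axis [-0.435  0.028  0.9  ]
end in caddy -0.03090298109328522 -0.060981805654253 axis caddy -0.4314237961377453 -0.06180417760049855 0.9000298615919493 lean deg 25.838007312646226
tip [ 0.66347009 -0.01890121  0.05312678] grip [ 0.62345524 -0.01634834  0.13592953]
red tab caddy -0.01958476945310333 0.12596233717168265
green tab caddy -0.022325585627867534 0.0020269732933504377
white tab caddy -0.02303775271901326 -0.11636844200343101
red lid caddy 0.000776970173727617 0.11139423544966481
green lid caddy 0.0016416637976334272 0.0003016233763646166
white lid caddy 0.0038771982638830783 -0.11228920613300175
```

Run:
```python
from h import *
g=np.array([.6226,-.0163,.1377]); N=rot(.75,-.1)
go(g-.07*N[:,2],.75,-.1,.054)
```

```text
tcp [ 0.538 -0.008  0.228] row [-0.0036, 0.03, 0.082] [-0.069, -0.004, -0.079] n 3.0
```

Converted, 0.082 m / 0.5 = 0.164, 0.03 m / 0.5 = 0.06, -0.079 rad / 2 = -0.0395.

>>> {"method": "jog_arm", "body": {
  "rows": [
    [0.04, [-0.008, 0.06, 0.164], [-0.0345, -0.002, -0.0395]],
    [0.04, [-0.008, 0.06, 0.164], [-0.0345, -0.002, -0.0395]],
    [0.04, [-0.008, 0.06, 0.164], [-0.0345, -0.002, -0.0395]],
    [0.04, [-0.008, 0.06, 0.164], [-0.0345, -0.002, -0.0395]],
    [0.04, [-0.008, 0.06, 0.164], [-0.0345, -0.002, -0.0395]]
  ]
}}

```text
t: 2.33
position: [0.5389, -0.0072, 0.2306]
tcp_rot: [0.045, 0.929, -0.019, 0.367]
wrist_force: [0.9, -0.4, 0.7]
opening: 0.0401
grasp_force: 0.0
```

Run:
```python
from h import *
s=robot.sense()
d=camrig.snapshot("wrist");d["E"]=wristE(d,s);np.savez("pics/w3.npz",**d)
print(proj(d,(.6113,-.0156,.1611),d["E"]),proj(d,(.6234,-.0163,.1359),d["E"]))
y0=90;b=d["color"][y0:290,130:390,::-1];cv2.imwrite("pics/w3.png",cv2.resize(b,None,fx=3,fy=3,interpolation=cv2.INTER_CUBIC))
go((.6226,-.0163,.1377),.75,-.1,.054)
```

```text
[255.06157746 226.51852148] [255.82162853 200.2773432 ]
tcp [ 0.586 -0.013  0.177] row [0.0032, -0.0001, 0.0721] [-0.001, 0.006, 0.002] n 2.0
```

View pics/w3.png

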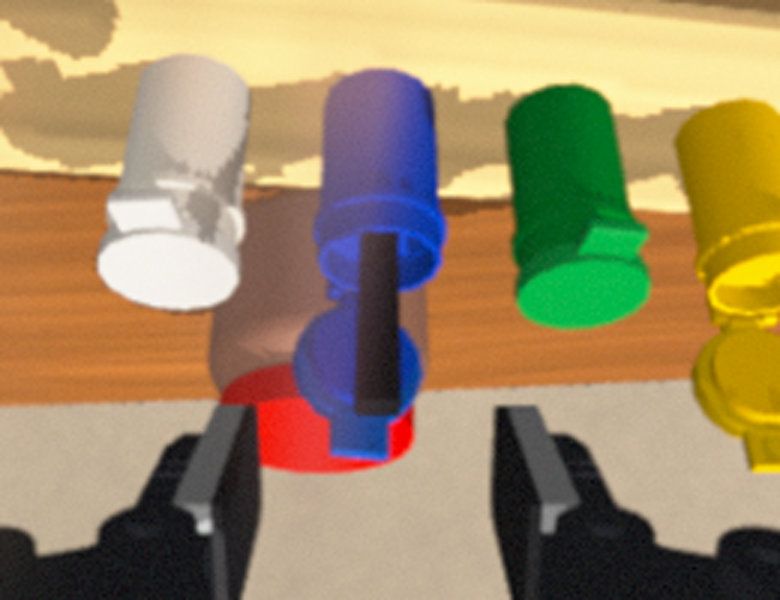

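The handle is centred between the pads, with its end at crop (376,412), which matches the prediction. I'm advancing and closing.

Converted, 0.072 m / 0.5 = 0.144, 0.036 m / 0.5 = 0.072.

>>> {"method": "jog_arm", "body": {
  "rows": [
    [0.04, [0.006, 0, 0.072], [0, 0, 0]],
    [0.04, [0.006, 0, 0.144], [0, 0, 0]],
    [0.04, [0.006, 0, 0.144], [0, 0, 0]],
    [0.0, [0.006, 0, 0.144], [0, 0, 0]],
    [0.0, [0.006, 0, 0.144], [0, 0, 0]],
    [0.0, [0.006, 0, 0.144], [0, 0, 0]],
    [0.0, [0.006, 0, 0.144], [0, 0, 0]],
    [0.0, [0.006, 0, 0.144], [0, 0, 0]]
  ],
  "grip_force": 30
}}

```text
t: 3.05
position: [0.587, -0.0142, 0.179]
tcp_rot: [0.047, 0.928, -0.02, 0.37]
wrist_force: [0.2, 0.5, 1.8]
opening: 0.0094
grasp_force: 30.6
```

Run:
```python
from h import *
go(np.array([.6226,-.0163,.1377])+.085*np.array([-.435,.028,.9]),.75,-.1,.054)
```

```text
tcp [ 0.549 -0.01   0.254] row [-0.0237, -0.0001, -0.0805] [-0.003, 0.01, 0.001] n 3.0
```

Converted, -0.11 m / 0.5 = -0.22, -0.08 m / 0.5 = -0.16.

>>> {"method": "jog_arm", "body": {
  "rows": [
    [0.0, [-0.012, 0, -0.04], [0, 0, 0]],
    [0.0, [-0.024, 0, -0.08], [0, 0, 0]],
    [0.0, [-0.036, 0, -0.12], [0, 0, 0]],
    [0.0, [-0.048, 0, -0.16], [0, 0, 0]],
    [0.0, [-0.068, 0, -0.22], [0, 0, 0]],
    [0.0, [-0.068, 0, -0.22], [0, 0, 0]]
  ]
}}

```text
t: 3.55
position: [0.5368, -0.0091, 0.2872]
tcp_rot: [0.046, 0.926, -0.021, 0.373]
wrist_force: [1.0, -1.0, 0.4]
opening: 0.0094
grasp_force: 30.2
```

Run:
```python
from h import *
s=robot.sense();M=R.from_quat(s["tcp_rot"]).as_matrix()
d=camrig.snapshot("wrist");d["E"]=wristE(d,s);np.savez("pics/w4.npz",**d)
t=camrig.snapshot("top");np.savez("pics/top1.npz",**t);c=camrig.snapshot("scene");np.savez("pics/scene1.npz",**c)
cv2.imwrite("pics/w4.png",d["color"][100:340,100:412,::-1].repeat(2,0).repeat(2,1))
```

```text
(no output)
```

View pics/w4.png

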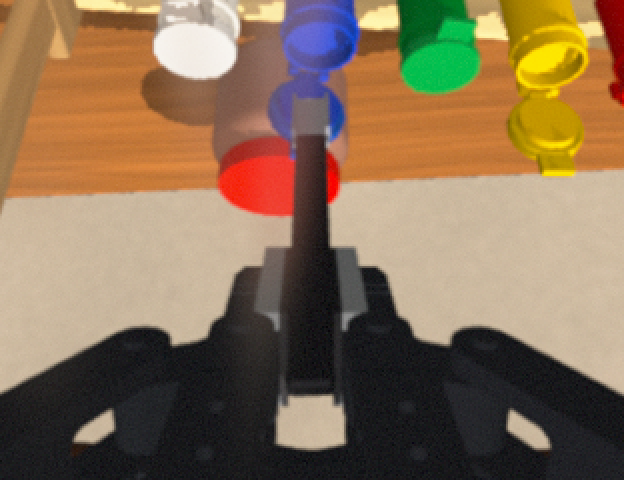

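Add to h.py:
```python
def scoop_tool():
    d=load("w4"); H=d["hand_eye"]; n=cv2.undistortPoints(np.array([[[256.,147.5]]]),d["intrinsics"],d["distortion"])[0,0]
    v=H[:3,:3]@(F@np.array([n[0],n[1],1])); v/=np.linalg.norm(v); o=H[:3,3]; g=np.array([0,0,.054])
    b=v@(o-g); t=-b+np.array([1,-1])*np.sqrt(b*b-((o-g)@(o-g)-.094**2)); return [o+v*k for k in t]
```

Run:
```python
from h import *
P=scoop_tool()
for p in P:
    u=(p-[0,0,.054])/.094; print(p.round(4),"angle from tool z in xz",np.arctan2(u[0],u[2]))
a=np.array([-.435,.028,.9]);print("from axis, tool frame",(R.from_quat([.047,.928,-.02,.37]).as_matrix().T@-a).round(3))
# pot rim, top view: contour ellipse; scene view ellipse of whole rim
for n,roi in(("top0",(115,228,160,268)),("scene0",(360,186,405,232))):
    d=load(n);x0,y0,x1,y1=roi;h=cv2.cvtColor(d["color"],cv2.COLOR_RGB2HSV)[y0:y1,x0:x1]
    m=cv2.inRange(h,(0,90,40),(9,255,255));c=max(cv2.findContours(m,0,2)[0],key=cv2.contourArea)
    print(n,cv2.boundingRect(c),cv2.fitEllipse(c))
```

```text
[ 0.0379 -0.0006  0.14  ] angle from tool z in xz 0.4151530825558367
[ 0.0602 -0.001  -0.0182] angle from tool z in xz 2.4465875387657614
from axis, tool frame [0.303 0.019 0.953]
top0 (6, 7, 31, 26) ((20.8743839263916, 19.4611759185791), (25.01301383972168, 31.247648239135742), 88.41329193115234)
scene0 (11, 6, 28, 34) ((24.237821578979492, 19.156673431396484), (21.608585357666016, 31.72593879699707), 174.5283966064453)
```

Run:
```python
from h import *
N=rot(.45,-.1); tip=N@np.array([.036,-.0006,.141]); print(tip)
go(np.array([.448,.348,.14])-tip,.45,-.1)
```

```text
[ 0.02870969 -0.00348359 -0.1426218 ]
tcp [0.419 0.351 0.283] row [0.1084, 0.3466, -0.1069] [-0.002, 0.305, 0.0] n 10.0
```

Converted, 0.347 m / 0.5 = 0.694, 0.108 m / 0.5 = 0.216, 0.305 rad / 2 = 0.1525.

>>> {"method": "jog_arm", "body": {
  "rows": [
    [0, [0.216, 0.694, -0.214], [0, 0.1525, 0]],
    [0, [0.216, 0.694, -0.214], [0, 0.1525, 0]],
    [0, [0.216, 0.694, -0.214], [0, 0.1525, 0]],
    [0, [0.216, 0.694, -0.214], [0, 0.1525, 0]],
    [0, [0.216, 0.694, -0.214], [0, 0.1525, 0]],
    [0, [0.216, 0.694, -0.214], [0, 0.1525, 0]],
    [0, [0.216, 0.694, -0.214], [0, 0.1525, 0]],
    [0, [0.216, 0.694, -0.214], [0, 0.1525, 0]],
    [0, [0.216, 0.694, -0.214], [0, 0.1525, 0]],
    [0, [0.216, 0.694, -0.214], [0, 0.1525, 0]]
  ]
}}

```text
t: 4.53
position: [0.4174, 0.3559, 0.2807]
tcp_rot: [0.047, 0.974, -0.012, 0.221]
wrist_force: [-0.3, 0.2, 0.9]
opening: 0.0092
grasp_force: 30.2
```

Run:
```python
from h import *
N=rot(.45,-.1); tip=N@np.array([.036,-.0006,.141])
go(np.array([.448,.348,.14])-tip,.45,-.1)
```

```text
tcp [0.419 0.351 0.283] row [-0.003, -0.0042, -0.0008] [-0.0, -0.004, 0.004] n 1.0
```

Converted, -0.003 m / 0.5 = -0.006.

>>> {"method": "jog_arm", "body": {
  "rows": [
    [0, [0, -0.006, 0], [0, 0, 0]],
    [0, [0, -0.006, 0], [0, 0, 0]]
  ]
}}

```text
t: 4.7
position: [0.4186, 0.3491, 0.2806]
tcp_rot: [0.048, 0.974, -0.013, 0.221]
wrist_force: [-0.1, -0.8, -0.0]
opening: 0.0092
grasp_force: 30.2
```

Run:
```python
from h import *
s=robot.sense();print(s["position"],s["joint_vel"].round(3))
d=camrig.snapshot("wrist");d["E"]=wristE(d,s);np.savez("pics/w5.npz",**d)
t=camrig.snapshot("scene");np.savez("pics/scene2.npz",**t)
a=d["color"][:,:,::-1].copy()
b=cv2.resize(t["color"][90:250,300:500,::-1],(480,384),interpolation=cv2.INTER_CUBIC)[:,:280]
cv2.imwrite("pics/w5.png",np.hstack([a,b]))
```

```text
[0.41860308 0.34905987 0.28059182] [-0.04  -0.02   0.01  -0.002 -0.     0.005]
```

View pics/w5.png

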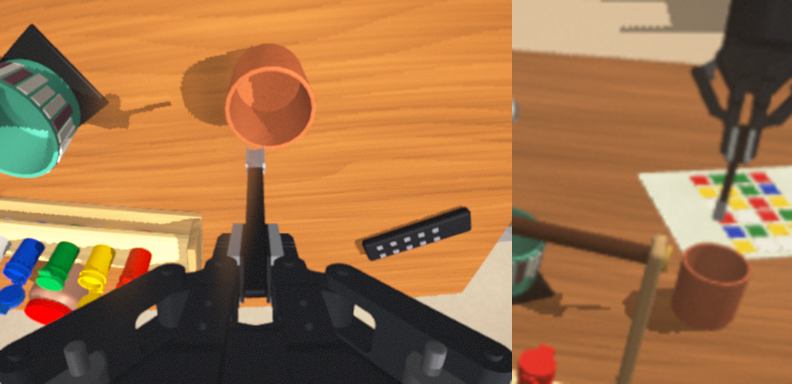

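The pot rim is at (271,106) in the wrist view, about 88 px across. In the scene crop it is at (713,268). The blade hangs at (255,150). I'll triangulate the rim.

Run:
```python
from h import *
w=load("w5");s=load("scene2");t=load("top0")
print(tri(ray(w,(271,106.5),w["E"]),ray(s,(383.75,201.7))))
print(tri(ray(w,(271,106.5),w["E"]),ray(t,(136,248))))
print(plane(w,(271,106.5),.075,w["E"]),plane(t,(136,248),.075))
T=np.array([.4186,.3491,.2806]);print("rim width est",88/298*np.linalg.norm(np.linalg.inv(w["E"])[:3,3]-[.448,.348,.075]))
N=R.from_quat([.048,.974,-.013,.221]).as_matrix()
for a in(.3,.36,.42):
    q=T+N@np.array([np.sin(a)*.094,-.0006,.054+.094*np.cos(a)]);print(a,q,proj(w,q,w["E"]),proj(s,q))
```

```text
(array([0.4498376 , 0.35800669, 0.06406195]), np.float64(0.00032457225216705424))
(array([0.4483586 , 0.35607064, 0.06360682]), np.float64(0.0027661654307865086))
[0.44457762 0.35827071 0.075     ] [0.44684112 0.35001498 0.075     ]
rim width est 0.07955163591771885
0.3 [0.45533199 0.34424822 0.13890259] [256.00945377 161.11333669] [385.61296052 181.41333586]
0.36 [0.44975841 0.34480145 0.13824741] [256.02260924 154.27995946] [385.46157634 180.41419083]
0.42 [0.44415591 0.34535895 0.13792926] [256.03715783 147.47821014] [385.34148873 179.32001475]
```

Run:
```python
from h import *
M=R.from_quat(robot.sense()["tcp_rot"]).as_matrix().T
for v in((.0055,.0095,0),(.0055,.0095,-.12),(.0055,.0095,-.128)): print((M@v).round(4))
```

```text
[-0.0041  0.01    0.0019]
[0.0478 0.0104 0.1101]
[0.0513 0.0104 0.1173]
```

Converted, 0.115 m / 0.5 = 0.23, 0.113 m / 0.5 = 0.226.

>>> {"method": "jog_arm", "body": {
  "rows": [
    [0, [-0.008, 0.02, 0.004], [0, 0, 0]],
    [0, [0.016, 0.02, 0.058], [0, 0, 0]],
    [0, [0.042, 0.02, 0.112], [0, 0, 0]],
    [0, [0.068, 0.02, 0.166], [0, 0, 0]],
    [0, [0.096, 0.02, 0.22], [0, 0, 0]],
    [0, [0.096, 0.02, 0.22], [0, 0, 0]],
    [0, [0.1, 0.02, 0.226], [0, 0, 0]],
    [0, [0.1, 0.02, 0.23], [0, 0, 0]],
    [0, [0.1, 0.02, 0.23], [0, 0, 0]]
  ]
}}

```text
t: 5.55
position: [0.4268, 0.3584, 0.1595]
tcp_rot: [0.05, 0.973, -0.011, 0.224]
wrist_force: [-0.8, -0.4, -0.2]
opening: 0.0094
grasp_force: 30.2
```

Converted, 0.008 m / 0.5 = 0.016, 0.006 m / 0.5 = 0.012.

>>> {"method": "jog_arm", "body": {
  "rows": [
    [0, [0.003, 0, 0.007], [0, 0, 0]],
    [0, [0.006, 0, 0.012], [0, 0, 0]],
    [0, [0.008, 0, 0.016], [0, 0, 0]],
    [0, [0.008, 0, 0.016], [0, 0, 0]]
  ]
}}

```text
t: 5.88
position: [0.4269, 0.3592, 0.1514]
tcp_rot: [0.049, 0.973, -0.011, 0.225]
wrist_force: [-4.0, -2.9, 10.6]
opening: 0.0092
grasp_force: 31.7
```

Converted, -0.12 m / 0.5 = -0.24, -0.08 m / 0.5 = -0.16.

>>> {"method": "jog_arm", "body": {
  "rows": [
    [0, [-0.001, 0, -0.002], [0, 0, 0]],
    [0.014, [-0.001, 0, -0.002], [0, 0, 0]],
    [0.03, [-0.001, 0, -0.002], [0, 0, 0]],
    [0.03, [-0.001, 0, -0.002], [0, 0, 0]],
    [0.03, [-0.001, 0, -0.002], [0, 0, 0]],
    [0.03, [-0.001, 0, -0.08], [0, 0, 0]],
    [0.03, [-0.001, 0, -0.16], [0, 0, 0]],
    [0.03, [-0.001, 0, -0.24], [0, 0, 0]],
    [0.03, [-0.001, 0, -0.24], [0, 0, 0]]
  ]
}}

```text
t: 6.63
position: [0.3746, 0.3662, 0.2648]
tcp_rot: [0.049, 0.973, -0.008, 0.227]
wrist_force: [0.9, 0.0, 1.7]
opening: 0.0303
grasp_force: 0.0
```

Run:
```python
from h import *
s=robot.sense();print(s["position"],s["opening"])
d=camrig.snapshot("wrist");d["E"]=wristE(d,s);np.savez("pics/w6.npz",**d)
t=camrig.snapshot("scene")
a=d["color"][:,:,::-1].copy()
b=cv2.resize(t["color"][90:250,300:500,::-1],(480,384),interpolation=cv2.INTER_CUBIC)[:,:280]
cv2.imwrite("pics/w6.png",np.hstack([a,b]))
```

```text
[0.37460546 0.36619017 0.26483663] 0.030274114805381693
```

View pics/w6.png

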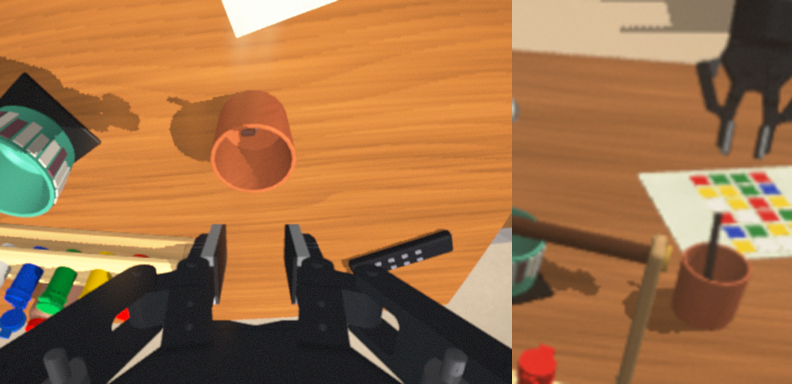

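The scoop stands in the pot, leaning on the rim (scene crop handle at 718,240), and the pot is upright. Next I'll measure the yellow and blue tab ends from w1, w2 and w3.

Add to h.py:
```python
cx=np.array([np.cos(PSI),np.sin(PSI),0]);cy=np.array([-np.sin(PSI),np.cos(PSI),0]);O=np.array([.654,.0378,0])
ez=np.array([0,0,1.])
def world(x,y,z): return O+x*cx+y*cy+z*ez
def cad(p): p=np.asarray(p)-O; return np.array([p@cx,p@cy,p[2]])
def corner(c,tau,psi,s=None):
    "closed fingertips: bring lower tip corner to c"
    N=rot(tau,psi); go(np.asarray(c)-.011*N[:,0],tau,psi,.073,s)
```

Run:
```python
from h import *
W=[load("w1"),load("w2"),load("w3")]
K=lambda k:[(200+k[0][0]/3.5,130+k[0][1]/3.5),(k[1][0]/1.25,90+(k[1][1]-350)/1.25),(130+k[2][0]/3,90+k[2][1]/3)]
for n,k in(("yel tab",((531,327),(503,505),(763,469))),("blue tab",((207,331),(367,506),(360,458))),("green tab",((383,155),(437,432),(615,235)))):
    p,e=tri(*[ray(d,q,d["E"]) for d,q in zip(W,K(k))]); print(n,cad(p).round(4),round(e,4))
for n,k in(("yel mouth",((517,178),(494,438))),("blue mouth",((214,178),(369,438)))):
    for d,q in zip(W,K([*k,(0,0)])): print(n,cad(plane(d,q,.102,d["E"])).round(4))
```

```text
yel tab [0.033  0.062  0.1465] 0.0016
blue tab [ 0.0222 -0.0594  0.1517] 0.0003
green tab [-0.0105  0.0037  0.098 ] 0.0033
yel mouth [-0.001   0.0549  0.102 ]
yel mouth [-0.0072  0.0504  0.102 ]
yel mouth [-0.0797 -0.1385  0.102 ]
blue mouth [-0.0021 -0.0565  0.102 ]
blue mouth [-0.0069 -0.0576  0.102 ]
blue mouth [-0.0797 -0.1385  0.102 ]
```

Run:
```python
from h import *
th=.3;psi=PSI+th;v=world(.001,.056,0);f=np.array([np.cos(psi),np.sin(psi),0])
c=v+.037*f+.156*ez; N=rot(1.,psi)
corner(c-.09*N[:,2],1.,psi)
```

```text
tcp [0.573 0.084 0.253] row [-0.2007, -0.2595, 0.1031] [-0.13, -0.546, -0.148] n 9.0
```

The manual's scale: shifts go in shares of 0.5 m and turns go in shares of 2 rad. Converting my numbers, -0.26 m / 0.5 = -0.52, -0.2 m / 0.5 = -0.4, -0.546 rad / 2 = -0.273.

>>> {"method": "jog_arm", "body": {
  "rows": [
    [0, [-0.4, -0.52, 0.206], [-0.065, -0.273, -0.074]],
    [0, [-0.4, -0.52, 0.206], [-0.065, -0.273, -0.074]],
    [0, [-0.4, -0.52, 0.206], [-0.065, -0.273, -0.074]],
    [0, [-0.4, -0.52, 0.206], [-0.065, -0.273, -0.074]],
    [0, [-0.4, -0.52, 0.206], [-0.065, -0.273, -0.074]],
    [0, [-0.4, -0.52, 0.206], [-0.065, -0.273, -0.074]],
    [0, [-0.4, -0.52, 0.206], [-0.065, -0.273, -0.074]],
    [0, [-0.4, -0.52, 0.206], [-0.065, -0.273, -0.074]],
    [0, [-0.4, -0.52, 0.206], [-0.065, -0.273, -0.074]],
    [0, [-0.4, -0.52, 0.206], [-0.065, -0.273, -0.074]]
  ]
}}

```text
t: 7.57
position: [0.5064, 0.1604, 0.2582]
tcp_rot: [-0.042, 0.889, 0.022, 0.455]
wrist_force: [-0.5, 0.1, -0.1]
opening: -0.0
grasp_force: 0.0
```

Run:
```python
from h import *
th=.3;psi=PSI+th;v=world(.001,.056,0);f=np.array([np.cos(psi),np.sin(psi),0])
c=v+.037*f+.156*ez; N=rot(1.,psi)
s=robot.sense();print(s["qpos"].round(2))
d=camrig.snapshot("wrist");d["E"]=wristE(d,s);np.savez("pics/w7.npz",**d)
for n,p in(("c-10mm z",c),("vial mouth",v+.102*ez),("tab exp",v+.0185*f+.150*ez)): print(n,proj(d,p,d["E"]))
h=cv2.cvtColor(d["color"],cv2.COLOR_RGB2HSV)
m=cv2.inRange(h,(20,150,60),(33,255,255));n,l,st,cc=cv2.connectedComponentsWithStats(m)
for i in range(1,n):
    if st[i][4]>60: print(st[i],cc[i].round(1))
corner(c-.02*N[:,2],1.,psi); corner(c,1.,psi)
```

```text
[ 0.07 -0.31  2.34  0.12  0.17 -1.7 ]
c-10mm z [174.42081006 202.65512027]
vial mouth [170.08206111 137.41197755]
tab exp [170.13052947 190.97406963]
[ 151   80   40  114 3494] [170.5 133.5]
tcp [0.631 0.089 0.216] row [-0.0338, -0.0819, 0.12] [0.0, -0.054, 0.001] n 4.0
tcp [0.648 0.091 0.205] row [-0.0349, -0.0819, 0.14] [0.0, -0.054, 0.001] n 4.0
```

Run:
```python
from h import *
th=.3;psi=PSI+th;v=world(.001,.056,0);f=np.array([np.cos(psi),np.sin(psi),0])
c=v+.040*f+.152*ez; N=rot(.85,psi)
corner(c-.08*N[:,2],.85,psi); corner(c,.85,psi)
```

```text
tcp [0.599 0.086 0.261] row [-0.052, -0.0819, 0.067] [0.0, 0.096, 0.001] n 3.0
tcp [0.659 0.092 0.208] row [-0.0443, -0.0819, 0.1466] [0.0, 0.096, 0.001] n 5.0
```

Converted, -0.082 m / 0.5 = -0.164, 0.067 m / 0.5 = 0.134, 0.096 rad / 2 = 0.048.

>>> {"method": "jog_arm", "body": {
  "rows": [
    [0, [-0.104, -0.164, 0.134], [0, 0.048, 0]],
    [0, [-0.104, -0.164, 0.134], [0, 0.048, 0]],
    [0, [-0.104, -0.164, 0.134], [0, 0.048, 0]],
    [0, [-0.104, -0.164, 0.134], [0, 0.048, 0]],
    [0, [-0.104, -0.164, 0.134], [0, 0.048, 0]]
  ]
}}

```text
t: 8.03
position: [0.5994, 0.0861, 0.2617]
tcp_rot: [-0.042, 0.91, 0.019, 0.412]
wrist_force: [0.1, 1.3, -0.5]
opening: 0.0002
grasp_force: 0.0
```

Run:
```python
from h import *
th=.3;psi=PSI+th;v=world(.001,.056,0);f=np.array([np.cos(psi),np.sin(psi),0])
c=v+.040*f+.152*ez
print(robot.sense()["qpos"].round(2));corner(c,.85,psi)
```

```text
[-0.12 -0.09  2.1   0.51  0.33 -2.2 ]
tcp [0.659 0.092 0.208] row [0.0006, 0.0001, 0.08] [-0.001, -0.0, -0.002] n 2.0
```

Converted, 0.08 m / 0.5 = 0.16, 0.055 m / 0.5 = 0.11.

>>> {"method": "jog_arm", "body": {
  "rows": [
    [0, [0, 0, 0.06], [0, 0, 0]],
    [0, [0, 0, 0.11], [0, 0, 0]],
    [0, [0, 0, 0.16], [0, 0, 0]],
    [0, [0, 0, 0.16], [0, 0, 0]]
  ]
}}

```text
t: 8.37
position: [0.6575, 0.0948, 0.2047]
tcp_rot: [-0.044, 0.911, 0.021, 0.409]
wrist_force: [-0.7, 1.4, -0.7]
opening: -0.0
grasp_force: 0.0
```

Run:
```python
from h import *
th=.3;psi=PSI+th;v=world(.001,.056,0);f=np.array([np.cos(psi),np.sin(psi),0])
s=robot.sense();print(s["qpos"].round(2),s["joint_vel"].round(2));corner(v-.010*f+.109*ez,.85,psi)
```

```text
[-0.09  0.17  1.97  0.69  0.22 -2.37] [ 0.   -0.09  0.04 -0.07  0.04  0.08]
tcp [0.609 0.087 0.165] row [0.0618, -0.0032, -0.0105] [0.003, -0.006, 0.0] n 2.0
```

Converted, 0.05 m / 0.5 = 0.1, -0.01 m / 0.5 = -0.02.

>>> {"method": "jog_arm", "body": {
  "rows": [
    [0, [0.02, 0, 0], [0, 0, 0]],
    [0, [0.04, -0.004, 0], [0, 0, 0]],
    [0, [0.06, -0.006, -0.006], [0, 0, 0]],
    [0, [0.08, -0.006, -0.012], [0, 0, 0]],
    [0, [0.1, -0.006, -0.02], [0, 0, 0]],
    [0, [0.1, -0.006, -0.02], [0, 0, 0]]
  ]
}}

```text
t: 8.87
position: [0.6165, 0.0881, 0.1788]
tcp_rot: [-0.044, 0.91, 0.02, 0.412]
wrist_force: [-0.1, 0.1, 1.2]
opening: 0.0003
grasp_force: 0.5
```

Converted, 0.012 m / 0.5 = 0.024, 0.008 m / 0.5 = 0.016.

>>> {"method": "jog_arm", "body": {
  "rows": [
    [0, [0.008, 0, 0], [0, 0, 0]],
    [0, [0.016, 0, 0], [0, 0, 0]],
    [0, [0.024, 0, 0], [0, 0, 0]],
    [0, [0.024, 0, 0], [0, 0, 0]]
  ]
}}

```text
t: 9.2
position: [0.6098, 0.0869, 0.17]
tcp_rot: [-0.044, 0.91, 0.02, 0.413]
wrist_force: [-0.1, -0.6, -0.1]
opening: -0.0004
grasp_force: 0.0
```

Run:
```python
from h import *
s=robot.sense();N=R.from_quat(s["tcp_rot"]).as_matrix();print("corner",cad(s["position"]+N@[.011,0,.073]))
```

```text
corner [-0.00777542  0.05328692  0.11360909]
```

Converted, 0.004 m / 0.5 = 0.008, 0.003 m / 0.5 = 0.006.

>>> {"method": "jog_arm", "body": {
  "rows": [
    [0, [0.004, 0, 0.002], [0, 0, 0]],
    [0, [0.006, 0, 0.004], [0, 0, 0]],
    [0, [0.008, 0, 0.006], [0, 0, 0]],
    [0, [0.008, 0, 0.008], [0, 0, 0]],
    [0, [0.008, 0, 0.008], [0, 0, 0]]
  ]
}}

```text
t: 9.62
position: [0.6116, 0.0856, 0.1655]
tcp_rot: [-0.044, 0.909, 0.02, 0.413]
wrist_force: [-0.1, -0.6, -0.2]
opening: -0.0
grasp_force: 0.0
```

Run:
```python
from h import *
s=robot.sense();N=R.from_quat(s["tcp_rot"]).as_matrix();print("corner",cad(s["position"]+N@[.011,0,.073]))
d=camrig.snapshot("scene");np.savez("pics/scene3.npz",**d)
```

```text
corner [-0.0056784   0.05239937  0.10917304]
```

Run:
```python
from h import *
for n in("scene1","scene3"):
    d=load(n);print(n,[(b[0],b[1]) for b in blobs(d,(22,150,60),(33,255,255),25) if 200<b[0][1]<280])
    v=world(.001,.056,0);print([proj(d,v+np.array([0,0,z])).round(1) for z in(.05,.1095,.15)])
```

```text
scene1 [(array([285.9, 242.1]), array([279, 227,  15,  30, 328], dtype=int32))]
[array([284.8, 250.7]), array([286.5, 233.6]), array([287.8, 221.2])]
scene3 [(array([286.5, 242.8]), array([280, 229,  15,  28, 310], dtype=int32))]
[array([284.8, 250.7]), array([286.5, 233.6]), array([287.8, 221.2])]
```

>>> {"method": "jog_arm", "body": {
  "rows": [
    [0, [0.004, 0, 0.002], [0, 0, 0]],
    [0, [0.006, 0, 0.004], [0, 0, 0]],
    [0, [0.006, 0, 0.004], [0, 0, 0]]
  ]
}}

```text
t: 9.92
position: [0.6117, 0.0852, 0.1634]
tcp_rot: [-0.044, 0.909, 0.021, 0.413]
wrist_force: [-1.3, -0.4, 3.2]
opening: 0.0002
grasp_force: 1.5
```

Converted, 0.002 m / 0.5 = 0.004, 0.001 m / 0.5 = 0.002.

>>> {"method": "jog_arm", "body": {
  "rows": [
    [0, [0.002, 0, 0.002], [0, 0, 0]],
    [0, [0.004, 0, 0.002], [0, 0, 0]],
    [0, [0.004, 0, 0.002], [0, 0, 0]]
  ]
}}

```text
t: 10.17
position: [0.612, 0.0851, 0.1633]
tcp_rot: [-0.044, 0.909, 0.021, 0.413]
wrist_force: [-0.9, 0.1, 5.8]
opening: 0.0003
grasp_force: 2.5
```

>>> {"method": "jog_arm", "body": {
  "rows": [
    [0, [-0.04, 0, -0.04], [0, 0, 0]],
    [0, [-0.06, 0, -0.14], [0, 0, 0]],
    [0, [-0.06, 0, -0.22], [0, 0, 0]],
    [0, [-0.06, 0, -0.22], [0, 0, 0]],
    [0, [-0.06, 0, -0.22], [0, 0, 0]]
  ]
}}

```text
t: 10.58
position: [0.5484, 0.0785, 0.2663]
tcp_rot: [-0.045, 0.907, 0.018, 0.419]
wrist_force: [1.9, -0.1, 1.3]
opening: 0.0003
grasp_force: 0.0
```

Run:
```python
from h import *
s=robot.sense();print(s["qpos"].round(2))
d=camrig.snapshot("wrist");d["E"]=wristE(d,s);np.savez("pics/w8.npz",**d)
t=camrig.snapshot("scene");np.savez("pics/scene4.npz",**t)
cv2.imwrite("pics/w8.png",np.hstack([cv2.resize(d["color"][60:260,:,::-1],(512,400)) [:,:],cv2.resize(t["color"][200:275,205:325,::-1],(280,175))] if 0 else [d["color"][40:240,60:460,::-1].repeat(2,0)[:, :].repeat(1,1), cv2.resize(t["color"][200:270,205:325,::-1],(400,400),interpolation=cv2.INTER_CUBIC)]))
```

```text
[-0.16 -0.26  2.24  0.57  0.36 -2.28]
```

View pics/w8.png

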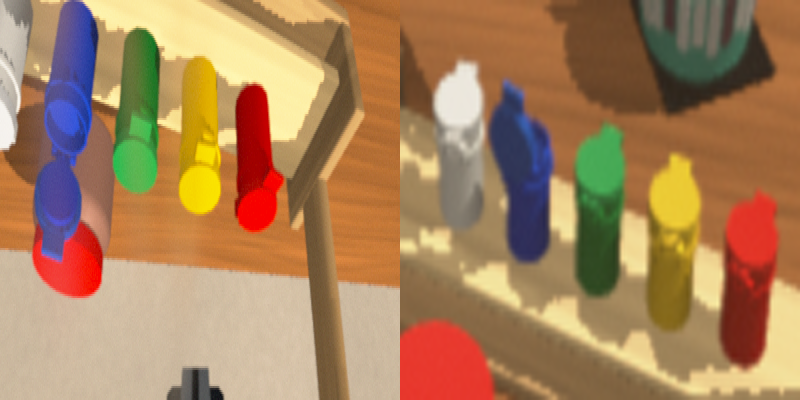

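Both views show yellow shut: wrist crop (200,190) looks like green, and scene crop (673,185) has a flat disc with its tab. Only blue is still open, at scene crop (515,130). I'll do blue the same way.

Run:
```python
from h import *
th=-.17;psi=PSI+th;v=world(.001,-.056,0);f=np.array([np.cos(psi),np.sin(psi),0])
c=v+.040*f+.152*ez; N=rot(.85,psi)
corner(c-.08*N[:,2],.85,psi)
```

```text
tcp [0.581 0.008 0.261] row [-0.0174, -0.0739, 0.018] [0.356, 0.006, 0.311] n 4.0
```

Converted, -0.074 m / 0.5 = -0.148, 0.018 m / 0.5 = 0.036, 0.356 rad / 2 = 0.178.

>>> {"method": "jog_arm", "body": {
  "rows": [
    [0, [-0.034, -0.148, 0.036], [0.178, 0.003, 0.1555]],
    [0, [-0.034, -0.148, 0.036], [0.178, 0.003, 0.1555]],
    [0, [-0.034, -0.148, 0.036], [0.178, 0.003, 0.1555]],
    [0, [-0.034, -0.148, 0.036], [0.178, 0.003, 0.1555]],
    [0, [-0.034, -0.148, 0.036], [0.178, 0.003, 0.1555]],
    [0, [-0.034, -0.148, 0.036], [0.178, 0.003, 0.1555]],
    [0, [-0.034, -0.148, 0.036], [0.178, 0.003, 0.1555]],
    [0, [-0.034, -0.148, 0.036], [0.178, 0.003, 0.1555]],
    [0, [-0.034, -0.148, 0.036], [0.178, 0.003, 0.1555]]
  ]
}}

```text
t: 11.43
position: [0.5801, 0.0083, 0.2546]
tcp_rot: [0.17, 0.897, -0.077, 0.4]
wrist_force: [0.1, -0.2, -0.4]
opening: 0.0
grasp_force: 0.0
```

Run:
```python
from h import *
th=-.17;psi=PSI+th;v=world(.001,-.056,0);f=np.array([np.cos(psi),np.sin(psi),0])
c=v+.040*f+.152*ez
s=robot.sense();print(s["qpos"].round(2));corner(c,.85,psi)
d=camrig.snapshot("wrist");E=wristE(d,s);print("tab exp",proj(d,v+.0185*f+.15*ez,E),[b for b in blobs(d,(105,130,40),(128,255,255),60)])
```

```text
[-0.12 -0.1   2.12 -0.6   0.35 -0.82]
tcp [ 0.636 -0.014  0.208] row [-0.0063, -0.0003, 0.0761] [-0.001, -0.01, 0.002] n 2.0
tab exp [256.44858688 173.77090891] [(array([260.2, 117.5]), array([ 234,   54,   47,  124, 3165], dtype=int32))]
```

Converted, 0.076 m / 0.5 = 0.152, -0.006 m / 0.5 = -0.012.

>>> {"method": "jog_arm", "body": {
  "rows": [
    [0, [-0.012, 0, 0.02], [0, 0, 0]],
    [0, [-0.012, 0, 0.06], [0, 0, 0]],
    [0, [-0.012, 0, 0.11], [0, 0, 0]],
    [0, [-0.012, 0, 0.152], [0, 0, 0]],
    [0, [-0.012, 0, 0.152], [0, 0, 0]]
  ]
}}

```text
t: 11.9
position: [0.6363, -0.0158, 0.2063]
tcp_rot: [0.17, 0.898, -0.077, 0.399]
wrist_force: [-0.8, -0.5, -0.6]
opening: 0.0001
grasp_force: 0.0
```

Run:
```python
from h import *
th=-.17;psi=PSI+th;v=world(.001,-.056,0);f=np.array([np.cos(psi),np.sin(psi),0])
corner(v-.007*f+.107*ez,.85,psi)
```

```text
tcp [0.593 0.003 0.163] row [0.0635, 0.0015, -0.0064] [-0.002, -0.014, 0.002] n 2.0
```

Converted, 0.062 m / 0.5 = 0.124, 0.059 m / 0.5 = 0.118.

>>> {"method": "jog_arm", "body": {
  "rows": [
    [0, [0.02, 0, 0], [0, 0, 0]],
    [0, [0.04, 0, 0], [0, 0, 0]],
    [0, [0.06, 0, -0.002], [0, 0, 0]],
    [0, [0.08, 0.002, -0.006], [0, 0, 0]],
    [0, [0.1, 0.002, -0.01], [0, 0, 0]],
    [0, [0.11, 0.002, -0.012], [0, 0, 0]],
    [0, [0.118, 0.002, -0.012], [0, 0, 0]],
    [0, [0.124, 0.002, -0.012], [0, 0, 0]],
    [0, [0.124, 0.002, -0.012], [0, 0, 0]]
  ]
}}

```text
t: 12.65
position: [0.5933, 0.0032, 0.168]
tcp_rot: [0.17, 0.897, -0.077, 0.401]
wrist_force: [-1.0, -0.2, -0.7]
opening: 0.0002
grasp_force: 0.0
```

Converted, 0.004 m / 0.5 = 0.008, 0.003 m / 0.5 = 0.006.

>>> {"method": "jog_arm", "body": {
  "rows": [
    [0, [0.004, 0, 0.004], [0, 0, 0]],
    [0, [0.006, 0, 0.006], [0, 0, 0]],
    [0, [0.008, 0, 0.008], [0, 0, 0]],
    [0, [0.008, 0, 0.008], [0, 0, 0]],
    [0, [0.008, 0, 0.008], [0, 0, 0]]
  ]
}}

```text
t: 13.07
position: [0.595, 0.0027, 0.1639]
tcp_rot: [0.17, 0.896, -0.077, 0.403]
wrist_force: [-0.7, 0.5, 1.2]
opening: 0.0002
grasp_force: 0.8
```

Converted, 0.003 m / 0.5 = 0.006, 0.0025 m / 0.5 = 0.005.

>>> {"method": "jog_arm", "body": {
  "rows": [
    [0, [0.002, 0, 0.002], [0, 0, 0]],
    [0, [0.005, 0, 0.004], [0, 0, 0]],
    [0, [0.006, 0, 0.004], [0, 0, 0]],
    [0, [0.006, 0, 0.004], [0, 0, 0]]
  ]
}}

```text
t: 13.4
position: [0.5961, 0.0027, 0.1632]
tcp_rot: [0.17, 0.895, -0.077, 0.405]
wrist_force: [-8.9, 1.6, 15.0]
opening: 0.0001
grasp_force: 7.7
```

Run:
```python
from h import *
s=robot.sense();N=R.from_quat(s["tcp_rot"]).as_matrix();print("corner",cad(s["position"]+N@[.011,0,.073]))
```

```text
corner [-0.00262069 -0.05428177  0.1067406 ]
```

Converted, -0.09 m / 0.5 = -0.18, -0.06 m / 0.5 = -0.12.

>>> {"method": "jog_arm", "body": {
  "rows": [
    [0, [-0.04, 0, -0.04], [0, 0, 0]],
    [0, [-0.06, 0, -0.12], [0, 0, 0]],
    [0, [-0.06, 0, -0.18], [0, 0, 0]],
    [0, [-0.06, 0, -0.18], [0, 0, 0]]
  ]
}}

```text
t: 13.73
position: [0.5502, 0.0213, 0.2454]
tcp_rot: [0.17, 0.896, -0.076, 0.404]
wrist_force: [0.0, -0.4, 0.5]
opening: -0.0001
grasp_force: 0.0
```

Run:
```python
from h import *
s=robot.sense()
t=camrig.snapshot("scene");np.savez("pics/scene5.npz",**t)
print([b for b in blobs(t,(108,150,30),(128,255,255),20) if 190<b[0][1]<270],[b for b in blobs(load("scene4"),(108,150,30),(128,255,255),20) if 190<b[0][1]<270])
psi=PSI-.25;f=np.array([np.cos(psi),np.sin(psi),0]);v=world(.001,.112,0);N=rot(.8,psi)
go(v-.0235*f+.105*ez-.085*N[:,2],.8,psi,.060)
```

```text
[(array([243.5, 224.2]), array([237, 218,  13,  15, 131], dtype=int32))] [(array([245.2, 226.6]), array([240, 220,  10,  13,  49], dtype=int32))]
tcp [0.563 0.203 0.206] row [0.0665, 0.174, -0.0137] [0.061, 0.05, 0.054] n 5.0
```

Converted, 0.174 m / 0.5 = 0.348, 0.066 m / 0.5 = 0.132, 0.061 rad / 2 = 0.0305.

>>> {"method": "jog_arm", "body": {
  "rows": [
    [0.034, [0.132, 0.348, -0.028], [0.0305, 0.025, 0.027]],
    [0.034, [0.132, 0.348, -0.028], [0.0305, 0.025, 0.027]],
    [0.034, [0.132, 0.348, -0.028], [0.0305, 0.025, 0.027]],
    [0.034, [0.132, 0.348, -0.028], [0.0305, 0.025, 0.027]],
    [0.034, [0.132, 0.348, -0.028], [0.0305, 0.025, 0.027]],
    [0.034, [0.132, 0.348, -0.028], [0.0305, 0.025, 0.027]],
    [0.034, [0.132, 0.348, -0.028], [0.0305, 0.025, 0.027]],
    [0.034, [0.132, 0.348, -0.028], [0.0305, 0.025, 0.027]]
  ]
}}

```text
t: 14.45
position: [0.5636, 0.2018, 0.2011]
tcp_rot: [0.208, 0.898, -0.09, 0.376]
wrist_force: [-0.5, -0.7, -0.6]
opening: 0.0341
grasp_force: 0.0
```

Run:
```python
from h import *
s=robot.sense();print(s["qpos"].round(2),s["joint_vel"].round(2))
d=camrig.snapshot("wrist");d["E"]=wristE(d,s);np.savez("pics/w9.npz",**d)
v=world(.001,.112,0)
for th in(-.4,-.25,-.1):
    f=np.array([np.cos(PSI+th),np.sin(PSI+th),0]);print(th,proj(d,v-.028*f+.105*ez,d["E"]),"hinge",proj(d,v+.02*f+.102*ez,d["E"]))
print(proj(d,v+.1095*ez,d["E"]))
u,w=np.round(proj(d,v+.1095*ez,d["E"])).astype(int); y0=max(w-50,0);x0=max(u-110,0);print(x0,y0)
a=cv2.resize(d["color"][y0:y0+100,x0:x0+180,::-1],None,fx=4,fy=4,interpolation=cv2.INTER_CUBIC)
t=load("scene5")["color"][200:270,205:385,::-1]; cv2.imwrite("pics/w9.png",np.vstack([a[:400],cv2.resize(t,(720,200))[:, :]]))
```

```text
[ 0.34  0.18  1.95 -0.99  0.66 -0.07] [-0.03 -0.03  0.01  0.    0.   -0.  ]
-0.4 [265.01092805 200.27951618] hinge [255.32602751 221.19512787]
-0.25 [259.32302935 200.07078232] hinge [258.71990575 221.30465563]
-0.1 [253.62594765 200.24258842] hinge [262.11854767 221.21822412]
[258.95737657 220.45600171]
149 170
```

View pics/w9.png

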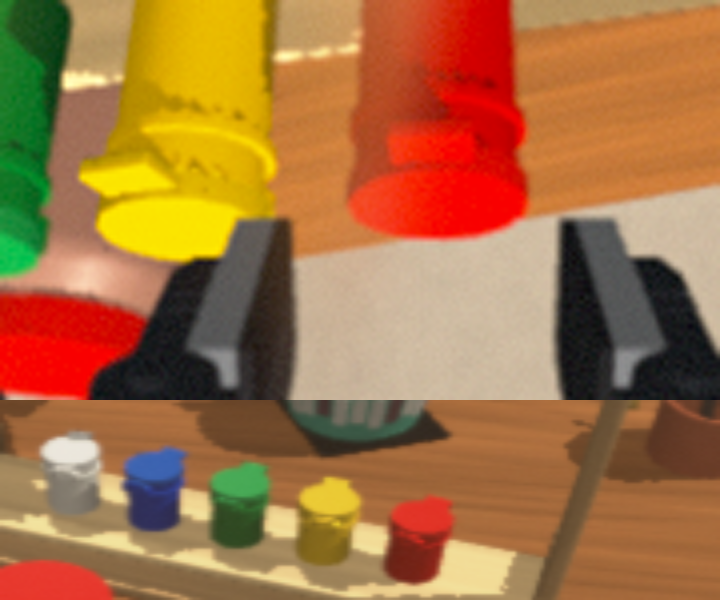

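All five lids are shut, blue included (scene crop 155,470). The red tab is at crop (432,148), directly above the lid centre (438,205), so the current heading lines up. I'll pinch the tab across its width.

Run:
```python
from h import *
psi=PSI-.22;f=np.array([np.cos(psi),np.sin(psi),0]);v=world(.001,.112,0);N=rot(.8,psi)
c=v-.020*f+.1075*ez
go(c+.011*N[:,0]-.0*N[:,2],.8,psi,.073)
```

```text
tcp [0.605 0.18  0.15 ] row [0.004, -0.0003, 0.0689] [-0.026, -0.006, -0.02] n 2.0
```

Converted, 0.068 m / 0.5 = 0.136, 0.058 m / 0.5 = 0.116, -0.02 rad / 2 = -0.01.

>>> {"method": "jog_arm", "body": {
  "rows": [
    [0.034, [0.008, 0, 0.05], [-0.01, 0, -0.01]],
    [0.034, [0.008, 0, 0.09], [-0.01, 0, -0.01]],
    [0.034, [0.008, 0, 0.116], [-0.01, 0, -0.01]],
    [0.034, [0.008, 0, 0.136], [-0.01, 0, -0.01]],
    [0.034, [0.008, 0, 0.136], [-0.01, 0, -0.01]]
  ],
  "grip_force": 25
}}

```text
t: 14.92
position: [0.605, 0.1796, 0.1503]
tcp_rot: [0.197, 0.901, -0.085, 0.377]
wrist_force: [0.3, -0.9, -0.8]
opening: 0.0342
grasp_force: 0.0
```

Run:
```python
from h import *
psi=PSI-.22;f=np.array([np.cos(psi),np.sin(psi),0]);v=world(.001,.112,0);N=rot(.8,psi)
go(v-.020*f+.1075*ez+.011*N[:,0],.8,psi,.073)
```

```text
tcp [0.605 0.18  0.15 ] row [0.0001, 0.0007, -0.0003] [-0.008, -0.007, -0.001] n 1.0
```

>>> {"method": "jog_arm", "body": {
  "rows": [
    [0.0, [0, 0, 0], [0, 0, 0]],
    [0.0, [0, 0, 0], [0, 0, 0]],
    [0.0, [0, 0, 0], [0, 0, 0]],
    [0.0, [0, 0, 0], [0, 0, 0]],
    [0.0, [0, 0, 0], [0, 0, 0]],
    [0.0, [0, 0, 0], [0, 0, 0]]
  ],
  "grip_force": 25
}}

```text
t: 15.42
position: [0.6045, 0.1813, 0.1521]
tcp_rot: [0.196, 0.901, -0.085, 0.378]
wrist_force: [-1.1, -6.2, 1.2]
opening: 0.0129
grasp_force: 24.6
```

Converted, -0.006 m / 0.5 = -0.012, -0.005 m / 0.5 = -0.01.

>>> {"method": "jog_arm", "body": {
  "rows": [
    [0, [-0.006, 0, -0.006], [0, 0, 0]],
    [0, [-0.012, 0, -0.01], [0, 0, 0]],
    [0, [-0.012, 0, -0.01], [0, 0, 0]]
  ]
}}

```text
t: 15.67
position: [0.6056, 0.1808, 0.1604]
tcp_rot: [0.196, 0.901, -0.085, 0.378]
wrist_force: [3.2, -6.4, -2.1]
opening: 0.013
grasp_force: 24.6
```

Run:
```python
from h import *
s=robot.sense()
d=camrig.snapshot("wrist");d["E"]=wristE(d,s);np.savez("pics/w10.npz",**d)
t=camrig.snapshot("scene")
print([b for b in blobs(t,(0,200,120),(4,255,255),25)+blobs(load("scene5"),(0,200,120),(4,255,255),25) if 225<b[0][1]<260 and b[0][0]>280])
```

```text
[(array([310.5, 244. ]), array([303, 232,  15,  31, 269], dtype=int32)), (array([310.5, 244.8]), array([303, 234,  15,  29, 251], dtype=int32))]
```

Converted, -0.014 m / 0.5 = -0.028, -0.012 m / 0.5 = -0.024.

>>> {"method": "jog_arm", "body": {
  "rows": [
    [0, [-0.008, 0, -0.004], [0, 0, 0]],
    [0, [-0.016, 0, -0.01], [0, 0, 0]],
    [0, [-0.024, 0, -0.014], [0, 0, 0]],
    [0, [-0.028, 0, -0.016], [0, 0, 0]],
    [0, [-0.028, 0, -0.016], [0, 0, 0]]
  ]
}}

```text
t: 16.18
position: [0.6104, 0.1786, 0.1756]
tcp_rot: [0.196, 0.901, -0.084, 0.378]
wrist_force: [17.5, -9.0, -11.5]
opening: 0.0106
grasp_force: 24.1
```

Run:
```python
from h import *
t=camrig.snapshot("scene")
print([b for b in blobs(t,(0,200,120),(4,255,255),25) if 215<b[0][1]<260 and b[0][0]>280])
```

```text
[(array([310.4, 243.1]), array([303, 229,  15,  34, 303], dtype=int32))]
```

Converted, -0.11 m / 0.5 = -0.22, -0.07 m / 0.5 = -0.14.

>>> {"method": "jog_arm", "body": {
  "rows": [
    [0.034, [0, 0, 0], [0, 0, 0]],
    [0.034, [0, 0, 0], [0, 0, 0]],
    [0.034, [0, 0, 0], [0, 0, 0]],
    [0.034, [0, 0, 0], [0, 0, 0]],
    [0.034, [0, 0, -0.06], [0, 0, 0]],
    [0.034, [0, 0, -0.14], [0, 0, 0]],
    [0.034, [0, 0, -0.22], [0, 0, 0]],
    [0.034, [0, 0, -0.22], [0, 0, 0]]
  ]
}}

```text
t: 16.9
position: [0.537, 0.2162, 0.2585]
tcp_rot: [0.195, 0.9, -0.08, 0.381]
wrist_force: [0.9, -0.1, 1.3]
opening: 0.034
grasp_force: 0.0
```

Run:
```python
from h import *
s=robot.sense()
t=camrig.snapshot("scene");np.savez("pics/scene6.npz",**t);d=camrig.snapshot("wrist");d["E"]=wristE(d,s);np.savez("pics/w11.npz",**d)
for nm,im in(("now",t),("shut",load("scene5"))):
    for c,lo,hi in(("red",(0,200,120),(4,255,255)),("yel",(22,150,60),(33,255,255)),("grn",(50,120,30),(75,255,255)),("blu",(108,150,30),(128,255,255)),("wht",(0,0,150),(180,45,255))):
        print(nm,c,[(b[0].tolist(),b[1].tolist()) for b in blobs(im,lo,hi,20) if 200<b[0][1]<260 and 200<b[0][0]<320])
psi=PSI-.22;f=np.array([np.cos(psi),np.sin(psi),0]);v=world(.001,.112,0)
print("tab exp open",proj(t,v+.0185*f+.15*ez),"wrist",proj(d,v+.0185*f+.15*ez,d["E"]),[b for b in blobs(d,(0,180,80),(6,255,255),150)])
```

```text
now red [([309.4, 245.0], [301, 233, 16, 30, 215])]
now yel [([286.4, 241.6], [280, 227, 15, 30, 345])]
now grn [([264.6, 233.9], [258, 222, 14, 29, 280])]
now blu [([243.6, 224.0], [237, 217, 14, 16, 138])]
now wht [([223.0, 219.2], [216, 211, 14, 20, 182])]
shut red [([310.5, 244.8], [303, 234, 15, 29, 251])]
shut yel [([286.4, 241.7], [280, 227, 15, 30, 343])]
shut grn [([264.9, 232.3], [258, 222, 14, 24, 234])]
shut blu [([243.5, 224.2], [237, 218, 13, 15, 131])]
shut wht [([222.9, 219.6], [216, 212, 14, 19, 174])]
tab exp open [308.08085817 232.20947514] wrist [250.87202359 222.06864745] [(array([255. , 183.2]), array([ 235,  123,   35,  104, 1863], dtype=int32)), (array([161.8, 225. ]), array([ 135,  212,   54,   27, 1200], dtype=int32))]
```

Run:
```python
from h import *
d=load("w11");psi=PSI-.22;f=np.array([np.cos(psi),np.sin(psi),0]);v=world(.001,.112,0)
for n,x,z in(("shut tab",-.028,.105),("shut lid back",.0185,.1095),("mouth front",-.017,.102),("open lid low",.02,.11),("open tab",.0185,.15)):
    print(n,proj(d,v+x*f+z*ez,d["E"]).round(1))
h=cv2.cvtColor(d["color"],cv2.COLOR_RGB2HSV);m=cv2.inRange(h,(0,170,60),(7,255,255))
for y in range(160,232,4):
    r=np.nonzero(m[y,225:285])[0]; print(y,(r.min()+225,r.max()+225,len(r)) if len(r) else None, d["color"][y,253].tolist())
```

```text
shut tab [250.5 157. ]
shut lid back [251.  185.8]
mouth front [250.6 161. ]
open lid low [251.  186.9]
open tab [250.9 222.1]
160 (np.int64(246), np.int64(268), 22) [204, 68, 31]
164 (np.int64(243), np.int64(269), 27) [239, 67, 29]
168 (np.int64(237), np.int64(268), 32) [240, 58, 19]
172 (np.int64(236), np.int64(267), 30) [237, 54, 20]
176 (np.int64(237), np.int64(266), 30) [189, 54, 22]
180 (np.int64(243), np.int64(261), 19) [203, 54, 25]
184 (np.int64(245), np.int64(260), 16) [192, 52, 24]
188 (np.int64(244), np.int64(261), 18) [187, 48, 29]
192 (np.int64(240), np.int64(266), 27) [185, 44, 27]
196 (np.int64(237), np.int64(268), 32) [189, 50, 26]
200 (np.int64(235), np.int64(269), 35) [186, 43, 27]
204 (np.int64(235), np.int64(269), 35) [185, 40, 21]
208 (np.int64(237), np.int64(267), 31) [186, 39, 25]
212 (np.int64(239), np.int64(265), 27) [232, 38, 19]
216 (np.int64(244), np.int64(260), 17) [195, 37, 23]
220 (np.int64(245), np.int64(259), 15) [193, 39, 22]
224 (np.int64(245), np.int64(259), 15) [218, 35, 24]
228 None [200, 181, 156]
```

```bash
python3 -c "
from h import *
t=camrig.snapshot('top');print([b for n in (t,load('top0')) for b in blobs(n,(3,100,60),(10,200,200),300) if b[0][1]>230 and b[0][0]<200])
print(ticket.hand_in())"
```

```text
[(array([135.6, 247.5]), array([121, 234,  32,  27, 653], dtype=int32))]
the job is handed in; nothing more can be done
None
```

I've handed the job in: the scoop is standing in the pot, yellow and blue are pressed shut (green was already shut), red's lid is wide open, and white is still shut. The last top-view check of the pot failed, probably because the arm hid it; the pot was upright after the scoop went in, and I didn't re-check the mug, tumbler or jar at the end.

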